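# Wind an indexing slide turntable back and step it up to the pointer

### The job

The slide turntable has been clicked round too far: the nib on its rim stands past the fixed pointer. Free the pawl by throwing it right over onto its stop, turn the knob back (anticlockwise from above) until the nib is at least two but no more than three teeth short of the pointer, and lay the pawl back on the teeth; then advance it clockwise one click at a time, resting about a second with the pawl dropped in at the last click short of the pointer, and finish with the nib at the pointer and the pawl dropped in behind its tooth. Take your hand off and leave everything else standing where it is.

Things in the scene. Friction and masses are not known exactly. Their poses are not given: they have to be found in the camera images.
- index_base: Fixed grey base plate, 270 mm (x) by 290 mm (y) by 14 mm thick, carrying the turntable; its place and yaw vary. Origin on the turntable's vertical axis, at bench height. In its frame +x points to the pointer and +y to the pawl's side. The plate is centred at y = +10 mm.
- turntable (a joint): Angle of the disc. 0 = nib exactly at the pointer; grows clockwise from above (advance); limits -1.6, 1.6; starts 0.45 to 1.05. One click = 20 degrees = 0.349. Pawl down: turns only clockwise, clicks at -0.728, -0.379, -0.030 (multiples of 0.349 less 0.030) and is held from turning back past the last click. Pawl thrown over: turns both ways. Stays where left; takes about 0.15 N m.
- knob_grip (a point): Point on the turntable's vertical axis, 80 mm above the bench, where to take the knob: an upright aluminium bar at the centre of the disc, 50 mm long, 16 mm thick, from 46 to 96 mm above the bench. This point's x axis lies along the bar and points to the nib; z is up. It turns with the table.
- nib_tip (a point): Outer end of the steel nib on the turntable's rim, 6 mm wide, 98 mm from the axis, 25 mm above the bench. The turntable is a black disc 176 mm across, top 30 mm above the bench, with a ring of 18 steel saw teeth 8 mm high on it (radius 70 to 86 mm) and a glass slide under two clips, beside the nib.
- pointer_tip (a point): Tip of the fixed steel pointer on the base plate, 100 mm from the turntable's axis along the base's +x, 30 mm above the bench.
- pawl (a joint): Angle of the pawl, a 60 mm steel arm (90 g) on a level hinge parallel to the base's y, falling on the teeth by its weight. 0 = dropped in behind a tooth, arm level along the base's +x; up to 0.13 while riding on a tooth; grows as the tip is lifted and thrown over towards the base's -x; beyond about 1.8 it falls to its stop at 2.3 and stays there until brought back.
- pawl_pin (a point): Middle of the pawl's cross pin, the handle to pinch from above: a steel bar 10 mm thick, parallel to the base's y, sticking out of the arm's side away from the turntable; about 36 mm free between the arm and a 16 mm end ball. 48 mm from the hinge line, on an arc of that radius; 46 mm above the bench when the pawl is in, clear of the disc, only the base plate below.
- pawl_pivot (a point): Fixed point on the pawl's hinge line, in the bracket, 46 mm above the bench; at -60, +78 mm in the base's frame. The pin's middle lies 26 mm further along the base's +y. The bracket's top is 54 mm above the bench.
- objective: Bystander: loose microscope objective, 30 mm across, 46 mm high, standing on the base plate's near right corner. Origin under its centre.
- oil: Bystander: small loose bottle, 32 mm across, 62 mm high, near the pawl. Origin under its centre.
- dish: Bystander: loose clear shallow dish, 90 mm across, 16 mm high, right of the base. Origin under its centre.
- slide_box: Bystander: loose grey slide box, 85 x 100 x 35 mm. Origin under its centre.
- forceps: Bystander: loose steel forceps, 120 mm long, 8 mm high, lying on the bench at the near edge of the base.
- jar: Bystander: loose jar, 60 mm across, 70 mm high, left of the base. Origin under its centre.
- beaker: Bystander: loose glass beaker, 64 mm across, 80 mm high, left of the base. Origin under its centre.

How it is judged:
On the way, in this order (a step that is already met when the one before it is completed fails the run):
1. the pawl is thrown over onto its stop (above 2.0) (value of joint pawl above 2 rad), for 0.2 s.
2. with the pawl off, the turntable is turned back to two to three teeth short of the pointer (-1.12 to -0.63) (value of joint pawl above 2 rad and value of joint turntable between -1.12 and -0.63 rad), for 0.2 s.
3. the pawl lies on the teeth again with the table still well short of the pointer (below -0.55) (value of joint pawl below 0.2 rad and value of joint turntable below -0.55 rad), for 0.2 s.
4. the table rests at the last click short of the pointer (-0.43 to -0.20), pawl dropped in, for 0.4 s (value of joint pawl below 0.09 rad and value of joint turntable between -0.43 and -0.2 rad and velocity of joint turntable between -0.05 and 0.05 rad/s), for 0.4 s.
5. the table stands at the pointer with the pawl dropped in (value of joint pawl below 0.07 rad and value of joint turntable between -0.08 and 0.09 rad), for 0.2 s.
At the end, for the whole second after the job is handed in: The turntable is at rest with the nib at the pointer (joint between -0.08 and 0.09), the pawl is dropped in behind its tooth (below 0.07), and no bystander is more than 30 mm from where it stood (all of step 5 and velocity of joint turntable between -0.05 and 0.05 rad/s and distance of each of objective, oil, dish, slide_box, forceps, jar, beaker from where it was at the start of the episode below 0.03 m); the robot touches nothing.
It fails at once if a bystander is pushed more than 30 mm from its place or tipped over (distance of any of objective, oil, dish, slide_box, forceps, jar, beaker from where it was at the start of the episode above 0.03 m or angle between any of objective, oil, jar, beaker's own z axis and vertical above 0.7 rad).
It also fails if it takes over 72 s, if anything falls off the work surface, if the arm or the gripper's body presses on something with over 40 N, if the wrist force passes 120 N, or if a joint passes its speed limit or range.

### The arm

A 6-joint arm with a two-finger parallel gripper is mounted at the origin on the work surface. World frame = base frame: x ahead of the robot, y to its left, z up, the work surface at z = 0. Lengths are in m, angles in rad, forces in N, time in s.
With the tool pointing down it reaches from about 0.35 to 0.8 m from the base axis. Payload 7.3 kg.
Tool frame: the origin (TCP) lies between the finger pads; the fingertips stand 25 mm ahead of it and the grasp point (between the pads) lies 6 mm ahead of it (r.tip_extent is the distance from the TCP to the fingertips, in m); z points along the fingers, y is the line along which they close (so a half turn about z gives the same grasp; the last joint's range is limited). The gripper opens to 85 mm and grips with 20 to 120 N. Pads are 22 mm wide; open, the fingers measure 114 mm over their backs; the gripper's body (76 mm by 85 mm) begins 54 mm behind the grasp point. The pads swing forward as they close: fully open they stand 13 mm farther back than shut.
Start: joints at [-1.408, 0.342, 1.524, -0, 1.275, -0.146], TCP at [0.16, -0.5, 0.217] pointing down, gripper open.
Joint ranges: [-2.53, 2.53], [-0.77, 2.02], [0.04, 2.7], [-1, 4.14], [0.28, 2.66], [-3.11, 3.11]. Speed limits (rad/s): [2.57, 2.57, 3.14, 3.14, 3.14, 3.14].

### API

Orientations are given as a unit quaternion [x, y, z, w].
In Python, from workcell import r, command_gripper, optics gives the robot as it stands. The module is installed in compiled form; this text tells all that it offers. Calls block until the motion is done:
- r.reach(position, orientation): joint-space move of the TCP to a pose.
- r.move_straight(position, orientation=None, speed=0.15, max_force=None): straight line of the TCP; orientation=None keeps the orientation; speed is the mean speed in m/s. With max_force (N) it stops when the force on the tool has changed by that much, and returns True; else False.
- r.movej(angles): joint-space move.
- command_gripper(opening, force=None): finger opening in m; force is the grip in N (None keeps the last); returns when the fingers have stopped.
- r.hold(seconds).
- r.solve_ik(position, orientation): joint angles nearest the present ones, or None.
- r.read_state(): the state.
- optics.get_image(name): name is "scene" or "top" or "wrist"; returns (picture, depth): 384x512x3 uint8, red, green, blue; 384x512 float32, m along the optical axis (not along the pixel's ray), 0 where there is no reading.
- optics.camera_model(name): a dict with "K" (3x3 intrinsics, pixels), "R" (3x3) and "t" (3): a world point X has camera coordinates R X + t; the wrist camera has in their place "tool_from_camera" (4x4, takes a point from camera to tool coordinates, whose origin is the TCP and whose axes are the flange's). Camera axes: x right, y down, z forward; pixel columns grow to the right and rows downward; lengths in m; the calibration is good to about 2 mm. The wrist camera is an equidistant fisheye: a pixel r from the principal point sees the ray r / f radians off the axis. A picture is of the moment at which its call begins: read the wrist's pose just before it. camera_model takes no time and is no camera call.
A pose or a line that the arm cannot do raises r.PlanningError and nothing moves.
- r.finish_job(): hands the job in; it is judged then, once.
The state is a dict: "time_s": time; "joint_positions": joint angles; "dq": joint speeds; "tau": joint torques, N m; "eef_pos": TCP position; "eef_rot": TCP orientation; "contact_force": force on the tool from outside, world axes, zero at the start; "torque": the same for the moment, N m; "grip_width": finger opening in m; "grip_force": force on a finger pad.
Only numpy, scipy, OpenCV 4.12 (cv2) and the standard library are available. Lean on these libraries where they do the work, as an engineer would, in place of code of your own. Each camera call takes 0.05 s, during which the arm holds its last target. There are 200 camera calls.

## Working session

There is one attempt and no reset: what is moved stays moved. The work goes in short steps, each a Python script; the robot and the scene stay as the last script left them, time stands still between calls to the robot, and variables do not carry over. Pictures are saved under pics/ and viewed, at most 10 in all, crops included, and the job is handed in when it is done.

```bash
mkdir -p pics; ls
python3 - <<'E'
from workcell import r, command_gripper, optics
import cv2,numpy as np
for n in ["scene","top"]:
    p,d=optics.get_image(n); np.savez(f"pics/{n}0.npz",p=p,d=d)
    cv2.imwrite(f"pics/{n}0.png",p[:,:,::-1]); m=optics.camera_model(n); print(n,m)
s=r.read_state(); print(s["time_s"],s["eef_pos"],s["eef_rot"])
E
```

```text
pics
scene {'K': array([[427.93930914,   0.        , 253.87665692],
       [  0.        , 427.93930914, 187.01962456],
       [  0.        ,   0.        ,   1.        ]]), 'R': array([[-4.14917520e-01,  9.09858872e-01, -5.33018832e-04],
       [ 7.50868720e-01,  3.42083222e-01, -5.64955957e-01],
       [-5.13847853e-01, -2.34810352e-01, -8.25120889e-01]]), 't': array([ 0.20773038, -0.35156275,  1.23912429])}
top {'K': array([[397.42812383,   0.        , 250.85598341],
       [  0.        , 397.42812383, 183.27473134],
       [  0.        ,   0.        ,   1.        ]]), 'R': array([[ 2.52499487e-03, -9.99933624e-01, -1.12415432e-02],
       [-9.85878539e-01, -6.06860115e-04, -1.67460855e-01],
       [ 1.67442917e-01,  1.15056339e-02, -9.85814633e-01]]), 't': array([0.01597587, 0.55431124, 1.09912349])}
0.1 [ 0.15951726 -0.49977132  0.21599627] [ 9.88103491e-01  1.53788822e-01 -1.45684219e-05 -6.98886026e-04]
```

View pics/top0.png

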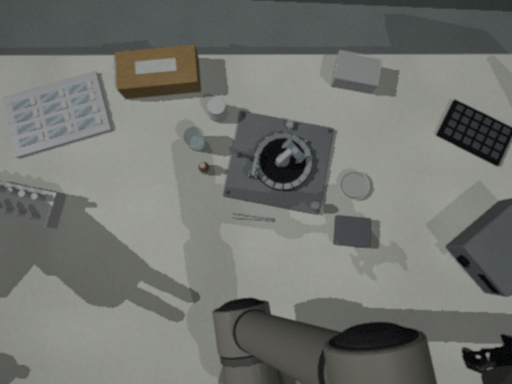

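View pics/scene0.png

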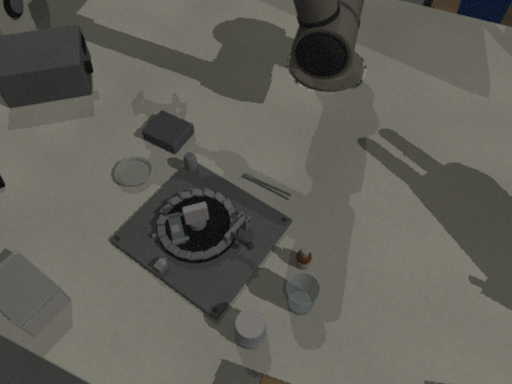

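The top view shows the plate around pixel (280,162), knob near (287,157), pawl on the left at about (255,168), pointer block at about (290,125) and oil bottle at (203,167). I'll fit the plate and take a closer look at both views.

```bash
cat > h.py <<'E'
import numpy as np, cv2
from workcell import r, command_gripper, optics
from scipy.spatial.transform import Rotation as Ro
def cast(n,uv,z):
    m=optics.camera_model(n); R,t=m["R"],m["t"]
    d=R.T@np.linalg.solve(m["K"],[uv[0],uv[1],1.]); c=-R.T@t
    return c+d*(z-c[2])/d[2]
def proj(n,X):
    m=optics.camera_model(n); q=m["K"]@(m["R"]@np.asarray(X)+m["t"]); return q[:2]/q[2]
E
python3 - <<'E'
from h import *
out=[]
for n,(u0,v0,w,h) in {"top":(215,100,128,120),"scene":(100,145,200,180)}.items():
    p=np.load(f"pics/{n}0.npz")["p"]
    g=cv2.cvtColor(p,cv2.COLOR_RGB2GRAY); 
    m=((g<115)*255).astype(np.uint8)
    m2=np.zeros_like(m); m2[v0:v0+h,u0:u0+w]=m[v0:v0+h,u0:u0+w]
    m2=cv2.morphologyEx(m2,cv2.MORPH_OPEN,np.ones((5,5)))
    c=max(cv2.findContours(m2,0,2)[0],key=cv2.contourArea)
    b=cv2.minAreaRect(cv2.convexHull(c)); q=cv2.approxPolyDP(cv2.convexHull(c),8,True)[:,0]
    P=np.array([cast(n,x,.014) for x in q]); print(n,cv2.contourArea(c),q.tolist(),P.round(4).tolist())
    print(np.linalg.norm(P-np.roll(P,-1,0),axis=1).round(3))
    im=cv2.resize(p[v0:v0+h,u0:u0+w],None,fx=400/w,fy=400/w,interpolation=cv2.INTER_CUBIC)
    im=cv2.convertScaleAbs(im,alpha=1.5); out.append(cv2.resize(im,(400,380)))
cv2.imwrite("pics/z.png",np.hstack(out)[:,:,::-1])
E
```

```text
top 9437.5 [[215, 114], [234, 106], [335, 130], [336, 212], [225, 197]] [[0.7749, 0.1275, 0.014], [0.8005, 0.0696, 0.014], [0.7237, -0.2372, 0.014], [0.4748, -0.232, 0.014], [0.5187, 0.0935, 0.014]]
[0.063 0.316 0.249 0.328 0.258]
scene 25093.5 [[115, 161], [146, 145], [199, 145], [299, 185], [299, 324], [205, 324], [113, 249]] [[0.5517, -0.3421, 0.014], [0.4785, -0.3017, 0.014], [0.4245, -0.183, 0.014], [0.4343, 0.0839, 0.014], [0.7315, 0.1986, 0.014], [0.8048, 0.0376, 0.014], [0.7471, -0.2108, 0.014]]
[0.084 0.13  0.267 0.319 0.177 0.255 0.235]
```

View pics/z.png

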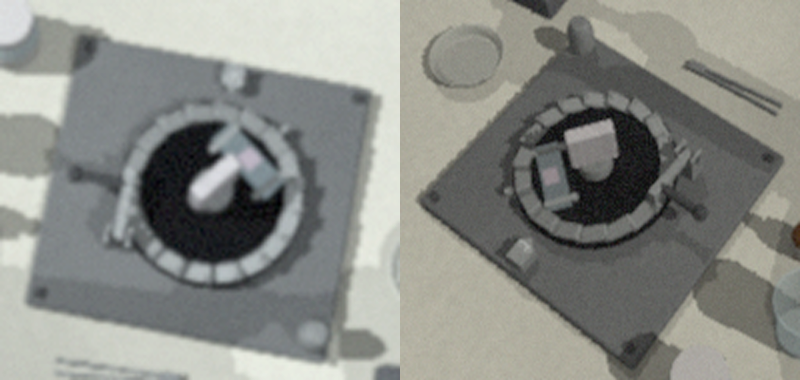

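Top crop: plate corners (80,35), (371,92), (332,360), (27,302), nib at (288,128), pointer (232,72), pin ball (75,175), bracket (118,232). Scene crop: corners at left (18,200), right (383,160), bottom (232,362).

Run:
```python
from h import *
T=lambda x,y:(215+x/3.125-.3,100+y/3.167-.3)
S=lambda x,y:(100+x/2-.3,145+y/2.111-.3)
# far-left, far-right, near-right, near-left
P=np.array([cast("top",T(*c),.014) for c in [(80,35),(371,92),(332,360),(27,302)]])
print(P.round(4)); print(np.linalg.norm(P-np.roll(P,-1,0),axis=1).round(3))
for c in [(18,200),(383,160),(232,362)]: print("scene",cast("scene",S(*c),.014).round(4))
L=np.array([[.135,.155],[.135,-.135],[-.135,-.135],[-.135,.155]])
a=L-L.mean(0);b=P[:,:2]-P[:,:2].mean(0)
yaw=np.arctan2((a[:,0]*b[:,1]-a[:,1]*b[:,0]).sum(),(a*b).sum())
R=Ro.from_euler('z',yaw).as_matrix()[:2,:2]; o=P[:,:2].mean(0)-R@L.mean(0)
print("yaw",yaw,"o",o)
loc=lambda X:R.T@(X[:2]-o)
for k,c,z in [("nib",(288,128),.025),("pointer",(232,76),.03),("ball",(75,174),.046),("bracket",(118,230),.054),("knobend",(242,162),.096),("knobend2",(200,200),.096)]:
    print(k,loc(cast("top",T(*c),z)).round(4))
for k,c,z in [("nib",(107,190),.025),("ball",(301,212),.046),("knobL",(166,135),.096),("knobR",(214,122),.096)]:
    print("S",k,loc(cast("scene",S(*c),z)).round(4))
oil=cast("top",(203,167),.03);print("oil",oil.round(3),loc(oil)); print("beaker",loc(cast("top",(196,145),.0)))
```

```text
[[ 0.7852  0.0501  0.014 ]
 [ 0.7276 -0.2326  0.014 ]
 [ 0.4707 -0.1879  0.014 ]
 [ 0.5245  0.0985  0.014 ]]
[0.289 0.261 0.291 0.265]
scene [ 0.7323 -0.2321  0.014 ]
scene [0.5292 0.1023 0.014 ]
scene [0.7833 0.0492 0.014 ]
yaw -0.18610174639391858 o [ 0.62515749 -0.07780487]
nib [ 0.0761 -0.0591]
pointer [0.1149 0.0024]
ball [-0.0103  0.1308]
bracket [-0.0561  0.0811]
knobend [ 0.0164 -0.0183]
knobend2 [-0.0243  0.0125]
S nib [ 0.0743 -0.0568]
S ball [-0.0149  0.1303]
S knobL [ 0.0172 -0.0115]
S knobR [-0.0217  0.0185]
oil [0.606 0.158 0.03 ] [-0.06275563  0.22854037]
beaker [0.00602186 0.26901075]
```

```bash
cat >> h.py <<'E'
YAW=-0.186; O=np.array([0.6252,-0.0778])
def W(x,y,z): 
    c,s=np.cos(YAW),np.sin(YAW); return np.array([O[0]+c*x-s*y,O[1]+s*x+c*y,z])
def loc(X): 
    c,s=np.cos(YAW),np.sin(YAW); d=np.asarray(X)[:2]-O; return np.array([c*d[0]+s*d[1],-s*d[0]+c*d[1]])
def Q(a):  # tool down, closing line along world angle a
    return (Ro.from_euler('z',a-np.pi/2)*Ro.from_euler('x',np.pi)).as_quat()
def wpose():
    s=r.read_state(); M=np.eye(4); M[:3,:3]=Ro.from_quat(s["eef_rot"]).as_matrix(); M[:3,3]=s["eef_pos"]
    return M@optics.camera_model("wrist")["tool_from_camera"]
def wcast(M,uv,z):
    K=optics.camera_model("wrist")["K"]; d=np.array([(uv[0]-K[0,2])/K[0,0],(uv[1]-K[1,2])/K[1,1]]); t=np.linalg.norm(d)
    v=M[:3,:3]@np.r_[d/t*np.sin(t),np.cos(t)]; c=M[:3,3]; return c+v*(z-c[2])/v[2]
def wproj(M,X):
    K=optics.camera_model("wrist")["K"]; v=M[:3,:3].T@(np.asarray(X)-M[:3,3]); v/=np.linalg.norm(v)
    t=np.arccos(v[2]); d=v[:2]/np.linalg.norm(v[:2])*t; return np.array([K[0,0]*d[0]+K[0,2],K[1,1]*d[1]+K[1,2]])
def look(name):
    M=wpose(); p,d=optics.get_image("wrist"); np.savez(f"pics/{name}.npz",p=p,M=M,d=d); cv2.imwrite(f"pics/{name}.png",cv2.resize(p,(768,576),interpolation=cv2.INTER_CUBIC)[:,:,::-1]); return M,p
E
python3 - <<'E'
from h import *
p=W(-.012,.104,.046+.006+.13)
for a in (YAW,YAW+np.pi): print(r.solve_ik(p,Q(a)))
for th in (.66,-.87):
  for k in (0,np.pi): print("knob",th,r.solve_ik(W(0,0,.086),Q(YAW-th+np.pi/2+k)))
for k in (0,np.pi):
  j=r.solve_ik(W(-.1,.104,.09),Q(YAW+k)); print(j)
r.reach(p,Q(YAW)); command_gripper(.035)
M,_=look("w1"); print(M.round(3)); 
for n,X in dict(pin=(-.012,.104,.046),ball=(-.012,.130,.046),piv=(-.06,.078,.054),axis=(0,0,.096),ptr=(.1,0,.03)).items(): print(n,wproj(M,W(*X))*1.5)
print(r.read_state()["time_s"])
E
```

```text
[-0.07889045  0.56827101  1.25357231  0.          1.31974934 -3.0344831 ]
[-7.88904478e-02  5.68271007e-01  1.25357231e+00 -4.44089210e-16
  1.31974934e+00  1.07109552e-01]
knob 0.66 [-2.45368523e-01  6.50846901e-01  1.38380062e+00 -4.44089210e-16
  1.10694513e+00  2.17142780e+00]
knob 0.66 [-0.24536852  0.6508469   1.38380062  0.          1.10694513 -0.97016485]
knob -0.87 [-2.45368523e-01  6.50846901e-01  1.38380062e+00 -4.44089210e-16
  1.10694513e+00  6.41427803e-01]
knob -0.87 [-0.24536852  0.6508469   1.38380062  0.          1.10694513 -2.50016485]
[-6.15266561e-02  5.14556364e-01  1.63086702e+00 -4.44089210e-16
  9.96169264e-01 -3.01711931e+00]
[-6.15266561e-02  5.14556364e-01  1.63086702e+00 -4.44089210e-16
  9.96169264e-01  1.24473344e-01]
[[-0.982  0.18   0.049  0.621]
 [ 0.187  0.949  0.256 -0.038]
 [-0.001  0.26  -0.965  0.339]
 [ 0.     0.     0.     1.   ]]
pin [386.18915899 275.7861944 ]
ball [386.21774458 312.65604989]
piv [460.02816631 239.58291617]
axis [363.81288235 108.00003062]
ptr [228.09487178 129.63827625]
3.2083
```

View pics/w1.png

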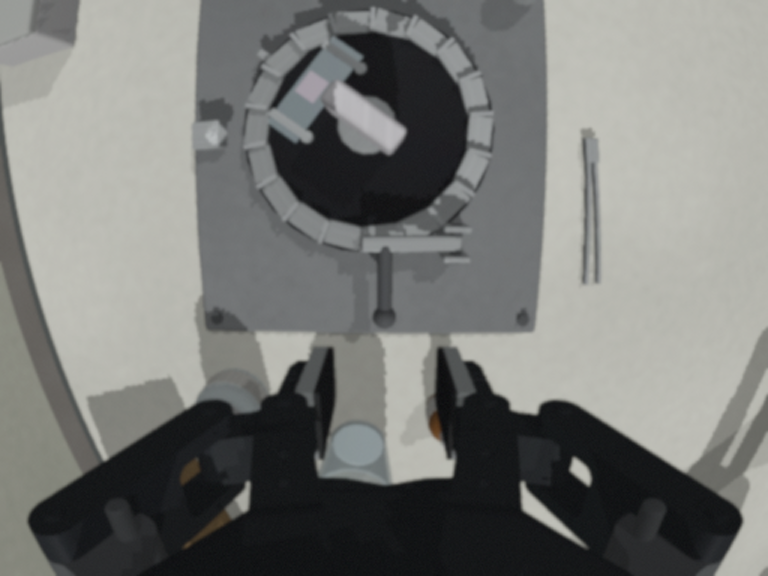

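Wrist view: the pin runs from (385,250) to its ball at (384,317), against a predicted ball at (386,313). The pointer is at (226,133), against (228,130). This agrees within about 3 mm, so I'll grasp the pin and throw the pawl.

```bash
cat >> h.py <<'E'
def pin(a,dz=0): return W(-.060+.048*np.cos(a),.105,.046+.006+.048*np.sin(a)+dz)
def st():
    s=r.read_state(); print(round(s["time_s"],2),"F",np.round(s["contact_force"],1),"T",np.round(s["torque"],2),"gw",round(s["grip_width"],4),"gf",round(s["grip_force"],1),"j6",round(s["joint_positions"][5],3))
E
python3 - <<'E'
from h import *
p=np.load("pics/w1.npz"); M=p["M"]
n=loc(wcast(M,(262/1.5,54/1.5),.025)); print("nib",n,"theta",np.arctan2(-n[1],n[0]))
print("hit",r.move_straight(pin(0),speed=.12,max_force=15)); st()
command_gripper(.0,30); st()
for a in np.arange(.25,2.26,.25):
    r.move_straight(pin(a),speed=.07); st()
look("w2")
E
```

```text
nib [ 0.07649918 -0.05554975] theta 0.6280604705155287
hit False
4.44 F [0.9 1.3 0.1] T [-0.01  0.03 -0.04] gw 0.0348 gf 0.0 j6 -3.033
4.88 F [ 0.3 -0.3 -0.1] T [-0.02 -0.02  0.01] gw -0.0001 gf 0.0 j6 -3.033
5.2 F [-1.6 -0.2  0.7] T [-0.01 -0.06  0.05] gw 0.0001 gf 0.0 j6 -3.033
5.53 F [-0.7 -0.5  0.3] T [ 0.04 -0.05  0.02] gw 0.0004 gf 0.0 j6 -3.032
5.85 F [0.2 0.2 0.3] T [-0.09 -0.05 -0.02] gw 0.0001 gf 0.0 j6 -3.031
6.17 F [-0.1 -1.9 -0.6] T [-0.04  0.05 -0.02] gw -0.0002 gf 0.0 j6 -3.029
6.5 F [0.2 0.1 0.1] T [ 0.01 -0.    0.01] gw -0.0 gf 0.0 j6 -3.027
6.83 F [-0.4  0.   0. ] T [0.03 0.03 0.06] gw 0.0001 gf 0.0 j6 -3.025
7.15 F [-0.  -0.8 -0.1] T [-0.02  0.07 -0.02] gw -0.0003 gf 0.0 j6 -3.022
7.47 F [0.1 0.7 0.8] T [ 0.02 -0.04 -0.03] gw 0.0001 gf 0.0 j6 -3.02
7.8 F [ 0.8 -0.2  0.3] T [-0.05 -0.03  0.  ] gw -0.0001 gf 0.0 j6 -3.018
```

View pics/w2.png

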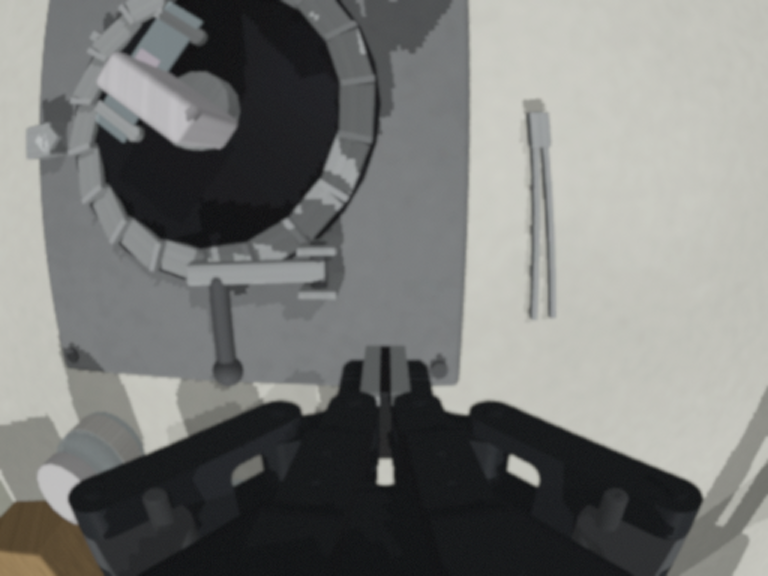

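The pawl has not moved: its pin is still at (222,320). The fingers closed on nothing, outside the pin's end. I'll check where the tool really is.

Run:
```python
from h import *
s=r.read_state(); print(s["eef_pos"],loc(s["eef_pos"]),pin(2.25),s["eef_rot"],Q(YAW))
print(optics.camera_model("wrist"))
M=wpose(); 
for X in [(-.09,.105,.067),(-.012,.104,.046),(-.012,.13,.046),(-.06,.078,.054)]: print(X,wproj(M,W(*X))*1.5)
p=np.load("pics/w2.npz")
for u,v in [(385,352),(225,325),(228,370)]:
    print(u,v,[loc(wcast(M,(u/1.5,v/1.5),z)).round(3) for z in (.046,.067)],p["d"][int(v/1.5),int(u/1.5)])
```

```text
[0.5564215  0.04199767 0.08950919] [-0.0897463   0.10501222] [0.55602022 0.04206076 0.08934751] [-6.38396752e-01  7.69707429e-01 -1.78830923e-04  1.70257578e-04] [ 6.38384924e-01 -7.69717278e-01 -4.71315901e-17  3.90898027e-17]
{'K': array([[297.31863964,   0.        , 256.45289623],
       [  0.        , 297.31863964, 196.39648957],
       [  0.        ,   0.        ,   1.        ]]), 'tool_from_camera': array([[-1.55356321e-03, -9.65469750e-01, -2.60510553e-01,
         6.59233314e-02],
       [ 9.99998556e-01, -1.32040798e-03, -1.07000274e-03,
        -7.19280983e-04],
       [ 6.89075061e-04, -2.60511840e-01,  9.65470407e-01,
        -1.57103637e-01],
       [ 0.00000000e+00,  0.00000000e+00,  0.00000000e+00,
         1.00000000e+00]])}
(-0.09, 0.105, 0.067) [387.50404286 333.90402621]
(-0.012, 0.104, 0.046) [228.98336671 315.88187095]
(-0.012, 0.13, 0.046) [234.62665594 364.2122606 ]
(-0.06, 0.078, 0.054) [319.71300202 266.23741086]
385 352 [array([-0.089,  0.122]), array([-0.089,  0.113])] 0.14366068
225 325 [array([-0.009,  0.109]), array([-0.018,  0.101])] 0.20260993
228 370 [array([-0.008,  0.133]), array([-0.016,  0.124])] 0.2033718
```

```bash
cat >> h.py <<'E'
def w3d(M,d,uv):
    K=optics.camera_model("wrist")["K"]; q=np.array([(uv[0]-K[0,2])/K[0,0],(uv[1]-K[1,2])/K[1,1]]); t=np.linalg.norm(q)
    v=np.r_[q/t*np.sin(t),np.cos(t)]; X=M[:3,3]+M[:3,:3]@(v/v[2]*d[int(round(uv[1])),int(round(uv[0]))]); return np.r_[loc(X),X[2]].round(4)
E
python3 - <<'E'
from h import *
for f,pts in [("w1",dict(pin=(385,285),ball=(384,317),arm=(410,243),plate=(300,300),bench=(620,300),ptr=(212,134))),("w2",dict(pin=(222,320),ball=(228,370),arm=(250,272),brk=(318,252),plate=(150,330),bench=(620,300),tip=(375,355),tip2=(398,355)))]:
    p=np.load(f"pics/{f}.npz")
    for k,(u,v) in pts.items(): print(f,k,w3d(p["M"],p["d"],(u/1.5,v/1.5)))
E
```

```text
w1 pin [-0.0112  0.1077  0.0568]
w1 ball [-0.0105  0.1295  0.0573]
w1 arm [-0.0274  0.0804  0.0543]
w1 plate [0.0542 0.1302 0.0131]
w1 bench [-2.161e-01  1.347e-01  2.000e-04]
w1 ptr [0.1116 0.0024 0.0325]
w2 pin [-0.0126  0.1026  0.0564]
w2 ball [-0.0134  0.1274  0.0587]
w2 arm [-0.0276  0.0805  0.0531]
w2 brk [-0.0598  0.0716  0.0536]
w2 plate [0.0551 0.1244 0.013 ]
w2 bench [-0.239   0.1096 -0.001 ]
w2 tip [-0.0862  0.0936  0.1171]
w2 tip2 [-0.0934  0.0938  0.1166]
```

Run:
```python
from h import *
print("ext",r.tip_extent)
M=wpose()
for z in (.0645,.08,.09,.1,.117): print(z,wproj(M,W(-.09,.105,z))*1.5, wproj(M,W(-.09,.094,z))*1.5)
p=np.load("pics/w2.npz");d=p["d"]; g=p["p"].mean(2)
for v in range(222,262,3): print(v*1.5,[(g[v,u].round(0),d[v,u].round(3),w3d(M,d,(u,v))[1:].tolist()) for u in (250,264)])
command_gripper(.035);
```

```text
ext 0.025
0.0645 [387.47624071 331.92068273] [387.48495419 307.65739585]
0.08 [387.65976809 345.05296943] [387.67587292 319.03493702]
0.09 [387.79387683 354.70926841] [387.81631533 327.4474541 ]
0.1 [387.94252124 365.47280017] [387.97295656 336.87403111]
0.117 [388.23524657 386.86086449] [388.28464929 355.7716951 ]
333.0 [(np.float64(125.0), np.float32(0.247), [0.1239, 0.014]), (np.float64(124.0), np.float32(0.247), [0.1239, 0.0142])]
337.5 [(np.float64(125.0), np.float32(0.246), [0.1262, 0.0151]), (np.float64(124.0), np.float32(0.248), [0.1268, 0.0134])]
342.0 [(np.float64(124.0), np.float32(0.248), [0.1292, 0.0141]), (np.float64(124.0), np.float32(0.248), [0.1293, 0.014])]
346.5 [(np.float64(97.0), np.float32(0.147), [0.094, 0.1092]), (np.float64(96.0), np.float32(0.148), [0.0944, 0.1082])]
351.0 [(np.float64(90.0), np.float32(0.144), [0.0944, 0.1121]), (np.float64(91.0), np.float32(0.144), [0.0943, 0.1124])]
355.5 [(np.float64(91.0), np.float32(0.139), [0.0938, 0.1173]), (np.float64(91.0), np.float32(0.139), [0.0939, 0.117])]
360.0 [(np.float64(91.0), np.float32(0.136), [0.094, 0.
[... 206 characters left out ...]
1.0), np.float32(0.129), [0.0937, 0.1277]), (np.float64(90.0), np.float32(0.129), [0.0938, 0.1275])]
373.5 [(np.float64(91.0), np.float32(0.128), [0.0944, 0.1293]), (np.float64(91.0), np.float32(0.127), [0.094, 0.1301])]
378.0 [(np.float64(91.0), np.float32(0.123), [0.0936, 0.1339]), (np.float64(91.0), np.float32(0.123), [0.0935, 0.1341])]
382.5 [(np.float64(91.0), np.float32(0.12), [0.0936, 0.1368]), (np.float64(91.0), np.float32(0.121), [0.094, 0.136])]
387.0 [(np.float64(91.0), np.float32(0.118), [0.0939, 0.1388]), (np.float64(91.0), np.float32(0.119), [0.0942, 0.1384])]
391.5 [(np.float64(99.0), np.float32(0.116), [0.0941, 0.1412]), (np.float64(97.0), np.float32(0.116), [0.0942, 0.141])]
```

The depth image shows the closed fingertips at z = 0.107 with the TCP at 0.0895. The plate and bench read at their correct heights in the same image. So the real fingertips are about 17 mm behind the reported TCP, not 25 mm ahead, which puts the grasp point about 36 mm behind it. That explains why the fingers closed above the pin. I'll use the measured offset and guard the descent with a force limit.

```bash
cat >> h.py <<'E'
GP=-.0365   # measured: TCP height above the point gripped
def pin(a,dz=0): return W(-.060+.048*np.cos(a),.105,.046+GP+.048*np.sin(a)+dz)
E
python3 - <<'E'
from h import *
r.move_straight(pin(0.1,.06),speed=.15)
print("hit",r.move_straight(pin(0.1),speed=.06,max_force=8)); st(); print(r.read_state()["eef_pos"])
M,p=look("w3"); d=np.load("pics/w3.npz")["d"]
command_gripper(.0,30); st()
E
```

```text
hit False
10.11 F [ 1.1  0.6 -0.1] T [-0.02 -0.03  0.01] gw 0.035 gf 0.0 j6 -3.033
[0.63297716 0.02762906 0.01477793]
10.5 F [2.3 0.3 0.8] T [-0.03 -0.43 -0.06] gw 0.0089 gf 29.3 j6 -3.033
```

Gripped: opening 9 mm at 29 N, no hit on the way down. Next I'll throw the pawl along its arc.

Run:
```python
from h import *
for a in np.arange(.35,2.3,.24):
    r.move_straight(pin(a),speed=.08); st()
    if abs(r.read_state()["contact_force"]).max()>60: print("stop",a); break
look("w4")
```

```text
10.8 F [ 4.5 -0.5  0.9] T [-0.   -0.62 -0.06] gw 0.0088 gf 29.6 j6 -3.032
11.09 F [6.7 0.3 2. ] T [-0.06 -0.91  0.  ] gw 0.0089 gf 29.7 j6 -3.032
11.38 F [ 7.3 -0.4  5. ] T [-0.09 -1.13 -0.06] gw 0.0088 gf 29.7 j6 -3.03
11.68 F [ 8.1 -0.9  7.8] T [-0.12 -1.41 -0.04] gw 0.009 gf 29.6 j6 -3.028
11.97 F [ 4.8 -0.8 11. ] T [-0.11 -0.86 -0.06] gw 0.0087 gf 30.4 j6 -3.026
12.26 F [ 0.7  1.6 11.1] T [ 0.08 -0.1  -0.06] gw 0.0088 gf 31.2 j6 -3.024
12.55 F [-0.9  1.8  8.7] T [ 0.2   0.1  -0.09] gw 0.009 gf 31.3 j6 -3.022
12.84 F [-0.7  2.6  3.9] T [ 0.41  0.18 -0.02] gw 0.009 gf 31.0 j6 -3.02
13.13 F [0.9 4.4 1.2] T [ 0.45 -0.28 -0.09] gw 0.009 gf 30.8 j6 -3.017
```

View pics/w4.png

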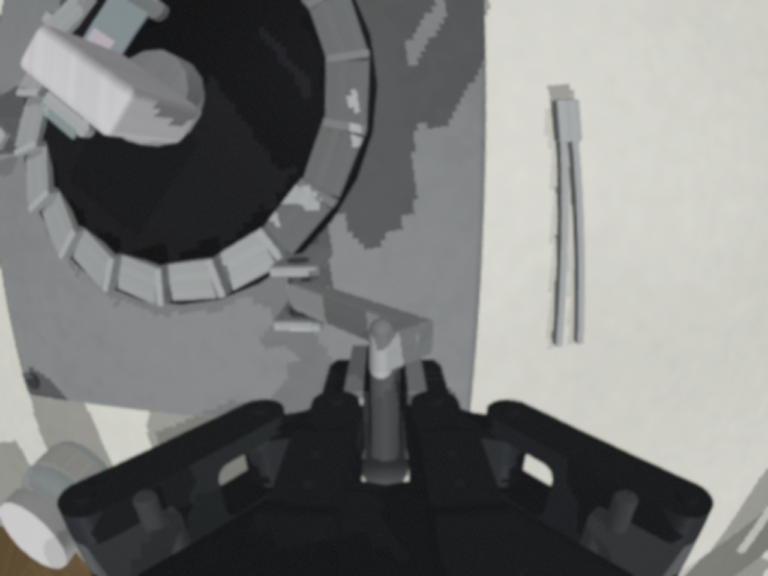

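The pawl is held thrown over, with the arm pointing to base -x and the pin in the fingers at (383,400). I'll release it, then look from above the knob.

Run:
```python
from h import *
command_gripper(.03)
r.move_straight(pin(2.27,.06),speed=.15)
r.reach(W(0,0,.115),Q(YAW-.64+np.pi*1.5)); command_gripper(.045); st()
M,p=look("w5"); print(wproj(M,W(0,0,.096))*1.5)
```

```text
16.13 F [ 0.3 -0.8 -0.7] T [0.01 0.04 0.  ] gw 0.0449 gf 0.0 j6 -0.99
[383.75111106 335.12433836]
```

View pics/w5.png

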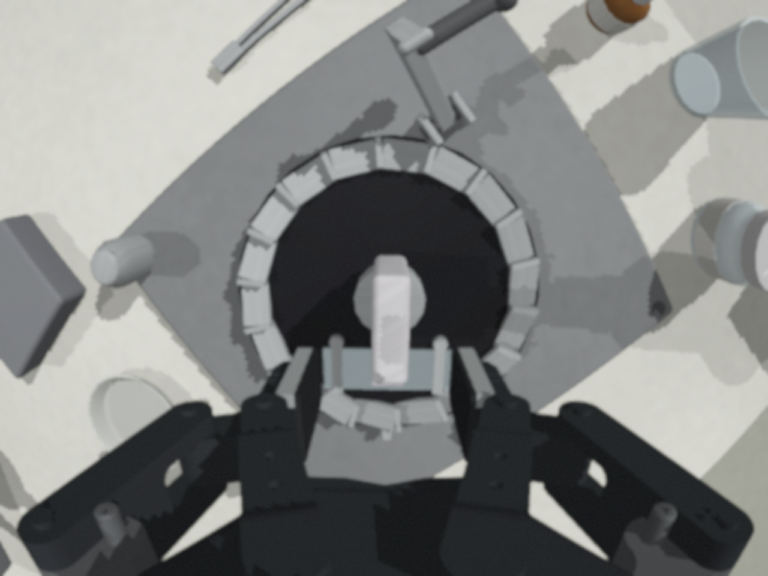

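The thrown pawl is visible on its stop at (410,40)–(450,115), pin clear. The bar's centre is at (391,329), 7 px (about 3 mm) right of the prediction, and the disc centre at u = 389 agrees. I'll shift by that much, grip the knob and turn it back.

```bash
cat >> h.py <<'E'
AX=(-.003,-.001)
def turn(dth,step=.17):
    n=max(1,int(np.ceil(abs(dth)/step)))
    for i in range(n):
        j=np.array(r.read_state()["joint_positions"]) if i==0 else j
        j=j.copy(); j[5]+=dth/n; r.movej(j)
def ang():  # turntable angle the gripper stands at
    y=Ro.from_quat(r.read_state()["eef_rot"]).as_matrix()[:,1]
    a=YAW+np.pi*1.5-np.arctan2(y[1],y[0]); return (a+np.pi/2)%np.pi-np.pi/2
E
python3 - <<'E'
from h import *
r.move_straight(W(*AX,.115),speed=.1)
print("hit",r.move_straight(W(*AX,.08+GP),speed=.08,max_force=10)); st()
command_gripper(0,60); st(); print(ang())
for th in (.1,-.4,-.87):
    turn(th-ang()); st(); print(ang())
E
```

```text
hit False
17.48 F [ 0.4 -0.7 -0.5] T [ 0.01  0.01 -0.01] gw 0.0453 gf 0.0 j6 -0.992
17.84 F [14.1 13.9 -2.9] T [ 1.43 -1.4  -0.08] gw 0.0151 gf 59.8 j6 -0.992
0.6395764372895378
18.88 F [ 4.5  2.3 -3.6] T [-0.11  0.1   0.13] gw 0.0152 gf 60.7 j6 -1.525
0.10696490849459472
19.72 F [ 3.4  1.5 -2.9] T [-0.02  0.14  0.09] gw 0.0153 gf 60.9 j6 -2.024
-0.39231646963851396
20.53 F [ 3.1  0.7 -2.9] T [0.15 0.12 0.13] gw 0.0157 gf 60.8 j6 -2.494
-0.8621515075155264
```

Run:
```python
from h import *
r.hold(.25); command_gripper(.045); r.move_straight(W(*AX,.115),speed=.15)
r.reach(pin(2.3,.06),Q(YAW)); command_gripper(.035); st()
p,_=optics.get_image("top"); M,w=look("w6")
a=cv2.convertScaleAbs(cv2.resize(p[100:220,215:343],(400,375),interpolation=cv2.INTER_CUBIC),alpha=1.5)
cv2.imwrite("pics/c6.png",np.hstack([a,cv2.resize(w,(400,375))])[:,:,::-1])
print(wproj(M,W(-.092,.104,.082))/[512,384]*[400,375]+[400,0])
```

```text
22.66 F [ 0.3  0.1 -0.3] T [-0.03 -0.    0.01] gw 0.0351 gf 0.0 j6 -3.017
[602.18712874 216.81776127]
```

View pics/c6.png

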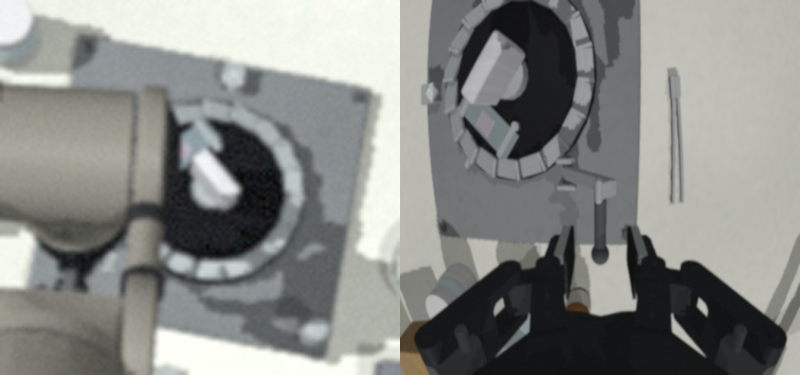

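The nib has swung to the pawl's side, so the table stands near -0.87, and the pin sits centred between the fingers at (600,217). I'll bring the pawl back.

Run:
```python
from h import *
print("hit",r.move_straight(pin(2.3),speed=.1,max_force=8))
command_gripper(0,30); st()
if r.read_state()["grip_width"]>.005:
    for a in [2.08,1.84,1.6,1.36,1.12,.88,.64,.4,.2,.1]:
        r.move_straight(pin(a),speed=.08)
        if a in(1.6,.88,.2): st()
    st(); command_gripper(.03); r.move_straight(pin(.1,.06),speed=.15)
    r.reach(W(*AX,.115),Q(YAW+.865+np.pi*1.5)); command_gripper(.045); st()
    M,w=look("w7")
```

```text
hit False
23.85 F [ 2.  -0.4  2.1] T [-0.03 -0.31 -0.03] gw 0.0087 gf 29.4 j6 -3.017
24.72 F [-2.4 -0.7  7.5] T [ 0.05  0.53 -0.04] gw 0.009 gf 30.3 j6 -3.024
25.59 F [-0.8 -1.4  2.3] T [-0.19  0.26 -0.08] gw 0.0091 gf 30.9 j6 -3.03
26.44 F [ 2.  -1.3  0.1] T [-0.2  -0.36 -0.04] gw 0.009 gf 31.3 j6 -3.033
26.69 F [ 4.4 -1.2  1. ] T [-0.23 -0.55 -0.03] gw 0.0088 gf 31.6 j6 -3.033
28.45 F [-0.   0.8 -0.3] T [ 0.01 -0.01  0.07] gw 0.0451 gf 0.0 j6 -2.498
```

View pics/w7.png

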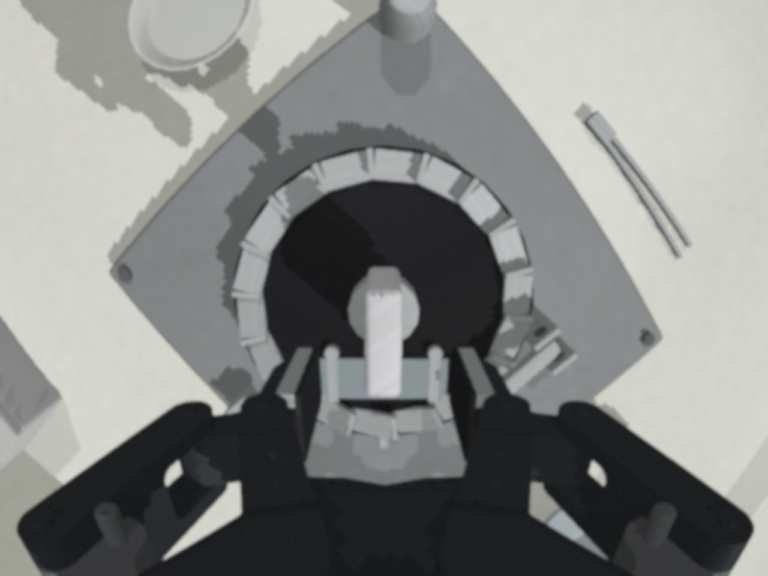

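The pawl lies on the teeth again at (535,365) and the bar is centred at u = 385 between the fingers. I'll grip and click forward.

Run:
```python
from h import *
print("hit",r.move_straight(W(*AX,.08+GP),speed=.1,max_force=10))
command_gripper(0,60); st()
turn(-.69-ang()); r.hold(.5); st(); print(ang())
turn(-.335-ang(),.12); st(); r.hold(1.2); st(); print(ang())
for k in range(5):
    turn(-.015); r.hold(.1); t=r.read_state()["torque"][2]; print(round(ang(),3),round(t,2))
    if abs(t)>.6: break
turn(-.335-ang()); r.hold(.6); st()
turn(.02-ang(),.12); r.hold(.5); st(); print(ang())
for k in range(5):
    turn(-.015); r.hold(.1); t=r.read_state()["torque"][2]; print(round(ang(),3),round(t,2))
    if abs(t)>.6: break
```

```text
hit False
29.73 F [-2.4  1.5  5.9] T [ 0.28  0.32 -0.04] gw 0.0153 gf 59.5 j6 -2.497
30.73 F [-3.4  3.4  1.7] T [ 0.51  0.32 -0.11] gw 0.0152 gf 60.0 j6 -2.324
-0.6926134499990599
31.48 F [-4.9  8.6  3.2] T [ 0.89  0.37 -0.04] gw 0.0153 gf 60.1 j6 -1.971
32.68 F [-4.2  8.2  4. ] T [ 0.9   0.36 -0.1 ] gw 0.0152 gf 60.1 j6 -1.972
-0.3400556463022548
-0.356 0.12
-0.371 -0.05
-0.386 -0.77
34.58 F [-2.1  4.1  2.3] T [0.16 0.13 0.08] gw 0.0153 gf 60.0 j6 -1.968
35.83 F [-1.3 10.6  1.6] T [ 0.79  0.04 -0.11] gw 0.0153 gf 60.2 j6 -1.612
0.018974561500479936
0.004 0.17
-0.011 0.04
-0.026 -0.23
-0.04 -0.99
```

Turning back gently, the table was held at about -0.38 and -0.03, exactly the clicks, so the pawl is in and the angle scale is right. I'll ease off, let go and check.

Run:
```python
from h import *
turn(-.005-ang()); r.hold(.2); st(); command_gripper(.05); r.move_straight(W(*AX,.14),speed=.15)
r.hold(.3); st(); M,w=look("w8"); p,_=optics.get_image("scene")
a=cv2.convertScaleAbs(cv2.resize(p[145:345,90:330],(400,333),interpolation=cv2.INTER_CUBIC),alpha=1.4)
cv2.imwrite("pics/c8.png",np.hstack([a,cv2.resize(w,(400,333))])[:,:,::-1])
```

```text
37.68 F [-2.6  3.8  2.4] T [-0.12  0.16 -0.01] gw 0.0155 gf 60.2 j6 -1.637
39.2 F [-0.1  0.3  0.2] T [ 0.    0.06 -0.01] gw 0.0497 gf 0.0 j6 -1.641
```

View pics/c8.png

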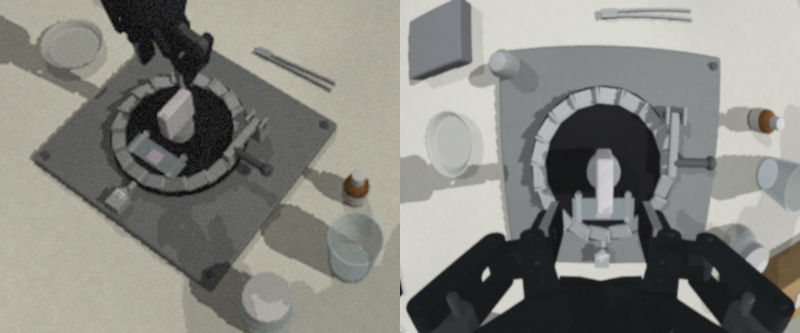

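The nib lines up with the pointer at (602,257), the pawl is down on the teeth at (675,145), the bystanders stand in place and the hand is clear. Handing in.

```bash
python3 -c "
from workcell import r
print(r.finish_job())"
```

```text
the job is handed in; nothing more can be done
None
```

I've handed the job in with the nib at the pointer, the pawl dropped in behind its tooth, the hand off and nothing else disturbed, about 39 s into the 72 s limit; the hand-in did not report a verdict.

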